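# Unclip the tealight carrier from its rail and lay it in the pull-out tray

## Robot

A 6-joint arm with a two-finger parallel gripper is mounted at the origin on the work surface. World frame = base frame: x ahead of the robot, y to its left, z up, the work surface at z = 0. Lengths are in m, angles in rad, forces in N, time in s.
With the tool pointing down it reaches from about 0.35 to 0.775 m from the base axis. Payload 7.3 kg.
Tool frame: the origin (TCP) lies on the front face of the gripper's body, between the roots of the fingers; the fingertips stand ahead of it and the grasp point (between the pads) lies 47 mm ahead of it (finger_overhang is the z of the fingertips in the tool frame, in m); z points along the fingers, y is the line along which they close (so a half turn about z gives the same grasp; the last joint's range is limited). The gripper opens to 92 mm and grips with 3 to 60 N. Pads are 19 mm wide; open, the fingers measure 130 mm over their backs; the gripper's body (75 mm by 190 mm) begins 47 mm behind the grasp point.
Start: joints at [-0.146, 0.342, 1.524, -0, 1.275, -0.146], TCP at [0.525, 0, 0.292] pointing down, gripper open.
Joint ranges: [-2.53, 2.53], [-0.77, 2.02], [0.04, 2.7], [-1, 4.14], [0.28, 2.66], [-3.11, 3.11]. Speed limits (rad/s): [2.57, 2.57, 3.14, 3.14, 3.14, 3.14].

## Interface

Orientations are given as [roll, pitch, yaw] about the fixed x, y, z axes, in that order (R = Rz(yaw) Ry(pitch) Rx(roll)).
In Python, from cell import * gives the robot as it stands. The module is installed in compiled form; this text tells all that it offers.
- The arm moves only by the tool arm_command, never from a script. Its argument "series" is a list of rows, each an object of numbers: "x", "y", "z": the shift along the tool's x, y, z in mm; "rx", "ry", "rz": the turn, a rotation vector about the tool's x, y, z in degrees. A call has 1 to 20 rows; each row is the pose to reach, as a shift and turn from the pose commanded when the call began, along the tool's axes at that moment; what a row does not reach only later rows make up. A row lasts 1/10 s, in which the tool goes at most 50 mm and 8.59 degrees, less where a joint would pass 70% of its speed; a pose out of reach is approached as far as the arm can. A call with a gripper value outside its range is refused whole. "hand" is the finger opening in mm, from 0 to 91.8, set as the call begins (left out, the last holds). The fingers move at their own pace and stop on an object; "squeeze" is the grip in N (left out, the last holds). Time passes only in rows, so rows that repeat a pose let the fingers close. It gives the time, the measured TCP pose, the force, the opening and the grip force at its end, in the units of the state.
- observe(): the state, without advancing time (a new reading comes with each control period).
- read_camera(name): name is "scene" or "side" or "wrist"; returns a dict with "pixels" (384x512x3 uint8, blue, green, red), "K" (3x3 intrinsics, pixels), "rvec" (rotation vector, rad) and "tvec" (3), from world to camera coordinates, as OpenCV has them. Camera axes: x right, y down, z forward; pixel columns grow to the right and rows downward; lengths in m; the calibration is good to about 2 mm. A picture is of the moment at which its call begins. There is no depth.
- hand_in(): hands the job in; it is judged then, once.
Trained networks look in a picture, given as the dict that the camera call returned (one of the last four; its "shot" number tells which), for a name from the list of things; names that differ only in an ending like _2 or _b are one class to them, and where a whole thing is asked for, a point or a joint stands for the part that bears it (a point fixed in the world has none). Each returns a list of dicts, best first, with "confidence" (0 to 1); they miss things now and then, are a little off and sometimes report something else, mostly with a low value. They report only what shows in the picture. A call takes as long as a camera call. They do not tell look-alikes from the thing itself.
- boxes_of(picture, query): "point" ([x, y, z] in m, in world coordinates, good to about 4 mm: the middle of the surface that is visible of it).
- trace(picture, query): "pixels" (384x512 bool, what is visible of it).
- mark_of(picture, query): "point" ([x, y, z] in m, in world coordinates, good to about 4 mm: a listed point, or the origin of a listed thing).
The state is a dict: "time": time; "qpos": joint angles; "qvel": joint speeds; "joint_efforts": joint torques, N m; "tool_pos": TCP position; "tool_rot": TCP orientation; "contact_force": force on the tool from outside, world axes, zero at the start; "torque": the same for the moment, N m; "opening": finger opening in m; "grip_force": force on a finger pad.
Only numpy, scipy, OpenCV 4.12 (cv2) and the standard library are available. Lean on these libraries where they do the work, as an engineer would, in place of code of your own. Each camera call takes 0.05 s, during which the arm holds its last target. There are 200 camera calls.

## Task

First pull the sideboard's tray well out by its handle. Then take the tealight carrier off its rail without forcing it - it lifts off only when slid right up against the rail's end stop, by pulling it up past the sprung catch there - and set it down gently, upright and flat, in the free part of the grey-lined tray. Leave the tray out and the other things where they stand.

Things in the scene. Friction and masses are not known exactly. Their poses are not given: they have to be found in the camera images.
- carrier: dark wooden tealight carrier clipped over the rail, 144 (x) by 44 (y) by 79 mm tall, about 0.26 kg. Origin: centre of its underside, z up, x lengthwise. Skirts 60 mm long, 43 mm over their outer faces, z 0 to 16, with inward claws 40 mm long at their foot; roof slab z 16 to 24; a 40 mm wide tealight, top at z 40, at x = +50 and -50. About 1.5 mm of side play and 3 mm of lift play on the rail.
- carrier_grip (a point): point on the carrier's upright grip block, on its axis, 53 mm above the carrier's origin. The block is 40 mm long (x), 14 mm thick (y), from 24 to 79 mm above the origin; pinch it from above across its 14 mm.
- rail: fixed aluminium T-rail on a flat grey foot 360 (x) by 80 (y) mm. Origin: centre of the foot's underside, on the table; z up, x along the rail. Clipped on, the carrier's origin is at z 36 mm, y 0, its x axis along the rail's x; it slides along x. Its claws hook under the rail's lips and it cannot be lifted, save at the catch near the +x end. A fixed block closes the -x end.
- rail_top (a point): middle of the rail's top, 52 mm up. Towards +x a dark steel end stop, 18 mm tall, is clamped on it; its place is not measured: the carrier touches it with its origin at rail x between +20 and +90 mm. Only there (within 3 mm) are the claws under a gap in the lips, where two sprung pawls still hold the carrier: they yield to 12 to 20 N upward pull (weight included) over the first 13 mm.
- sideboard_drawer0 (a joint): how far the tray is pulled out of the low wooden unit (m): 0 shut, at most 0.189; it slides towards the robot with little friction and stays where it is left.
- sideboard_drawer0_handle (a point): middle of the tray's handle: a level steel bar, 11 mm thick, 120 mm long (y), 35 mm in front of the dark tray front, 62 mm above the table, 38 mm below the unit's top; pinch or hook it from above. It moves with the tray. Its x axis points into the unit (away from the robot), along the slide.
- tray_mid (a point): point on the tray's floor, in the middle of the free front part, 22 mm above the table; moves with the tray; x into the unit, y along its front, z up. Free floor: y -124 to +120 mm (35 mm high partition beyond +y), x from -72 mm (inside of tray front) to (joint value - 79 mm), where the unit's top begins. Above the floor, tray walls rise 56 mm, tray front 65 mm, unit's top 78 mm.
- sideboard: the low wooden unit that holds the tray, fixed, 270 mm deep (x), 380 mm wide (y), 100 mm tall. Origin: centre of its underside; its front faces -x.
- egg_cup: bystander: red ceramic egg cup, 50 mm wide, 70 mm tall, on the table; origin under its centre.
- tin: bystander: round steel tealight tin with a screw lid, 72 mm wide, 42 mm tall, on top of the unit; origin under its centre.
- game_piece: bystander: black plastic game piece like a pawn, 38 mm wide, 70 mm tall, on top of the unit; origin under its centre.
- cube_puzzle: bystander: acrylic cube puzzle, 60 mm cube, on the table; origin under its centre.
Things that resemble listed ones, but are neither listed nor needed, are in the scene too. Of the things like the carrier, leave any that is green or yellow; of the rest the smaller one is meant.

How it is judged:
On the way, in this order (a step that is already met when the one before it is completed fails the run):
1. the tray is pulled out by at least 130 mm, with the carrier still on its rail (value of joint sideboard_drawer0 above 0.13 m and z of carrier in the frame of rail below 0.045 m), for 0.2 s.
2. the carrier is off the rail, its underside above the rail's top (z of carrier in the frame of rail above 0.054 m), for 0.2 s.
At the end, for the whole second after the job is handed in: The tray is still out by at least 120 mm, and the carrier stands upright (within 0.1 rad) and flat on the tray's floor (origin within 8 mm of floor height) in the free part, released and at rest (value of joint sideboard_drawer0 above 0.12 m and x of carrier in the frame of tray_mid between -0.075 and 0.1 m and y of carrier in the frame of tray_mid between -0.13 and 0.125 m and z of carrier in the frame of tray_mid between -0.006 and 0.008 m and angle between carrier's own z axis and vertical below 0.1 rad and linear speed of carrier below 0.02 m/s and velocity of joint sideboard_drawer0 between -0.02 and 0.02 m/s); the robot touches nothing.
It fails at once if the carrier or rail is forced (over 80 N of contact between them in sum) (contact force between carrier and rail above 80 N).
It fails at once if the carrier is dropped or thrown into the tray (over 0.6 m/s within 60 mm of its floor) (horizontal distance between carrier and tray_mid below 0.15 m and z of carrier in the frame of tray_mid below 0.06 m and linear speed of carrier above 0.6 m/s).
It fails at once if the egg cup, tin, game piece or cube puzzle is moved by more than 30 mm or tipped over (distance of any of egg_cup, tin, game_piece, cube_puzzle from where it was at the start of the episode above 0.03 m or angle between any of egg_cup, tin, game_piece, cube_puzzle's own z axis and vertical above 0.5 rad).
It also fails if it takes over 67 s, if anything falls off the work surface, if the arm or the gripper's body presses on something with over 40 N, if the wrist force passes 120 N, or if a joint passes its speed limit or range.

## Working session

There is one attempt and no reset: what is moved stays moved. The work goes in short steps, Python scripts to look and compute and a tool call to move; the robot and the scene stay as the last step left them, time stands still between calls to the robot, and variables do not carry over. Pictures are saved under pics/ and viewed, at most 10 in all, crops included, and the job is handed in when it is done.

Besides the shell and the picture viewer there is one more tool, called after "Call:" as name([rows], argument=value, ...), one row to a line, values as JSON. arm_command: Moves the arm, as the interface text tells. Its arguments: {"type":"object","properties":{"series":{"type":"array"},"hand":{"type":"number"},"squeeze":{"type":"number"}},"required":["series"]}

```bash
mkdir -p pics
python3 - <<'E'
from cell import *
import cv2,numpy as np
s=observe();print(s['time'],s['tool_pos'],s['tool_rot'],s['opening'],s)
P={}
for n in ["scene","side"]:
    p=read_camera(n);P[n]=p;cv2.imwrite(f"pics/{n}0.png",p["pixels"])
    for q in ["carrier","carrier_grip","rail","rail_top","sideboard_drawer0_handle","tray_mid","sideboard","egg_cup","tin","game_piece","cube_puzzle"]:
        print(n,q,[(np.round(d['point'],3).tolist(),round(d['confidence'],2)) for d in mark_of(p,q)][:4])
cv2.imwrite("pics/both.png",np.vstack([P["scene"]["pixels"],P["side"]["pixels"]])[:, :])
E
```

```text
0.0 [5.24699001e-01 6.66494109e-05 2.91533834e-01] [-3.14003039e+00 -2.14708092e-04  1.57079568e+00] 0.09147929376690903 {'time': 0.0, 'qpos': array([-1.45992529e-01,  3.42758584e-01,  1.52499537e+00, -1.55171457e-05,
        1.27541558e+00, -1.45987516e-01]), 'qvel': array([-0.0013156 ,  0.00019643,  0.00083006, -0.00155542, -0.00042727,
        0.000653  ]), 'joint_efforts': array([ 7.61924657e-04, -4.31245601e+01, -2.44219762e+01,  7.17750052e-02,
        5.59406646e-02, -1.04314388e-04]), 'tool_pos': array([5.24699001e-01, 6.66494109e-05, 2.91533834e-01]), 'tool_rot': array([-3.14003039e+00, -2.14708092e-04,  1.57079568e+00]), 'contact_force': array([ 0.12571339,  0.30472276, -0.77311637]), 'torque': array([-0.0201433 ,  0.04965393,  0.01995189]), 'grip_force': 0.0, 'opening': 0.09147929376690903}
scene carrier [([0.545, -0.607, -0.001], 0.92), ([0.806, -0.236, -0.005], 0.83), ([0.435, -0.087, 0.003], 0.75), ([0.476, -0.256, 0.035], 0.72)]
scene carrier_grip [([0.804, -0.227, 0.049], 0.96), ([0.476, -0.251, 0.089], 0.93), ([0.433, -0.086, 0.048], 0.68), ([0.549, -0.609, 0.076], 0
[... 467 characters left out ...]
0.804, -0.235, 0.002], 0.81), ([0.435, -0.085, -0.003], 0.64), ([0.47, -0.256, 0.031], 0.59)]
side carrier_grip [([0.549, -0.609, 0.074], 0.66), ([0.429, -0.087, 0.054], 0.66), ([0.803, -0.234, 0.058], 0.64), ([0.472, -0.254, 0.089], 0.61)]
side rail [([0.503, -0.249, -0.0], 0.62), ([0.471, -0.25, 0.088], 0.4)]
side rail_top [([0.504, -0.255, 0.053], 0.85)]
side sideboard_drawer0_handle [([0.582, 0.2, 0.063], 0.91)]
side tray_mid [([0.706, 0.157, 0.024], 0.69)]
side sideboard [([0.764, 0.205, -0.004], 0.7)]
side egg_cup [([0.41, -0.468, 0.001], 0.78), ([0.503, -0.252, 0.002], 0.49)]
side tin []
side game_piece [([0.726, 0.092, 0.098], 0.69)]
side cube_puzzle [([0.652, -0.436, -0.002], 0.75)]
```

View pics/scene0.png

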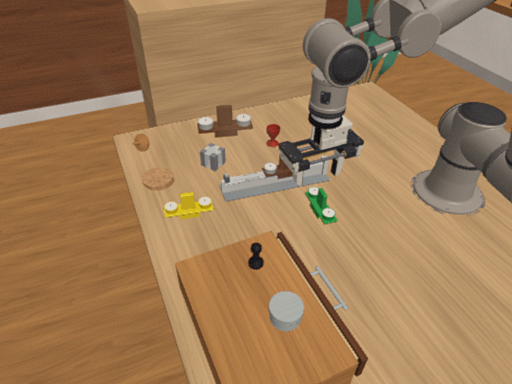

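View pics/side0.png

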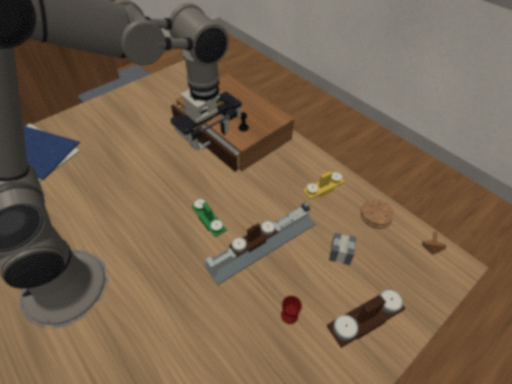

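Carrier candidates in the side picture:
- green at (208,217)
- yellow at (324,184)
- large brown on the table at (366,316)
- smaller brown on the rail at (253,237)

Green and yellow are excluded. The brown one on the rail is the smaller of the other two, so it fits the description. I'll confirm it in a crop.

```bash
cat > h.py <<'E'
from cell import *
import cv2,numpy as np
def H(p,z):
    R=cv2.Rodrigues(np.array(p["rvec"],float))[0];t=np.array(p["tvec"],float).reshape(3,1)
    return np.array(p["K"])@np.hstack([R[:,:2],R[:,2:]*z+t])   # plane xy -> pixel
def ortho(p,z,x0,y1,w,h,s):  # columns: -y to the right? here col=x, row=-y
    A=np.array([[s,0,-s*x0],[0,-s,s*y1],[0,0,1.]])
    return cv2.warpPerspective(p["pixels"],A@np.linalg.inv(H(p,z)),(w,h),flags=cv2.INTER_CUBIC)
def toplane(p,uv,z):
    return cv2.perspectiveTransform(np.float64(uv).reshape(-1,1,2),np.linalg.inv(H(p,z))).reshape(-1,2)
E
python3 - <<'E'
from h import *
p=read_camera("side")
c=cv2.resize(p["pixels"][170:350,190:420],None,fx=3,fy=3,interpolation=cv2.INTER_CUBIC)[:, :690]
cv2.imwrite("pics/crop1.png",c)
o=[ortho(p,z,0.30,-0.14,800,290,2000*0.9999) for z in (0.0,0.052)]
cv2.imwrite("pics/orth1.png",np.vstack(o))
m=trace(p,"rail")
for d in m[:2]:
    px=np.array(d["pixels"]);print(d["confidence"],px.sum())
h=boxes_of(p,"sideboard_drawer0_handle");print(h[:2])
E
```

```text
0.73 2390
[{'point': [0.6197, 0.1277, 0.0622], 'confidence': 0.74}, {'point': [0.4868, -0.2678, 0.009], 'confidence': 0.35}]
```

View pics/crop1.png

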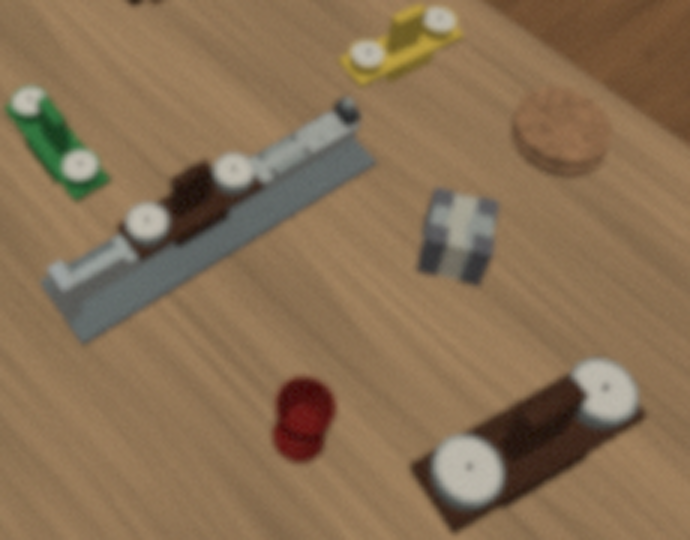

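View pics/orth1.png

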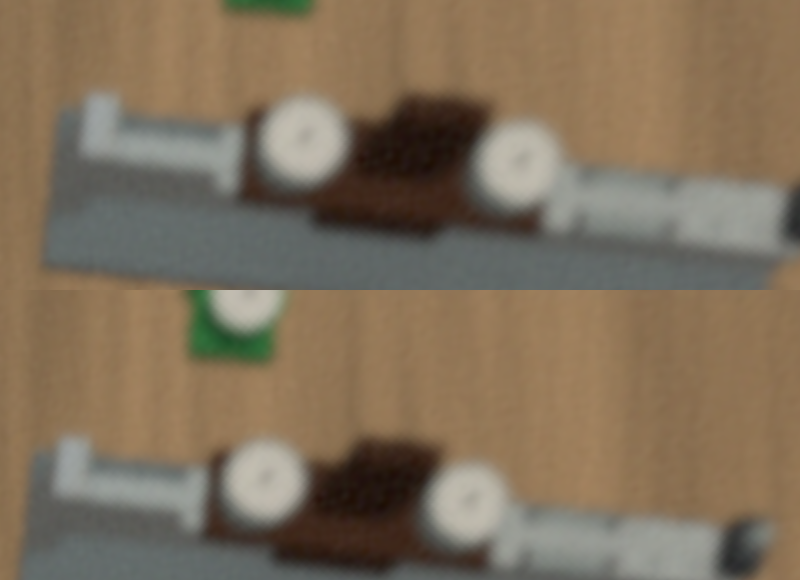

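The crop confirms the smaller brown carrier on the rail at side pixel (253,237). The dark stop is at the far end, about (306,207), so rail +x is roughly world +x with a slight clockwise yaw. Next I measure the angles.

Run:
```python
from h import *
s=read_camera("scene");d=read_camera("side")
# handle ends & tray front/unit edge, scene
print("handle ends",toplane(s,[(317,268),(343,306)],0.062))
print("unit top side edges",toplane(s,[(178,290),(275,236)],0.1))
print("front top edge",toplane(s,[(281,237),(359,358)],0.087))
m=np.array(trace(s,"sideboard_drawer0_handle")[0]["pixels"]).astype(np.uint8)
v,u=np.nonzero(m);print("handle mask",m.sum(),u.min(),u.max(),v.min(),v.max())
# tealights
o=ortho(d,0.076,0.30,-0.14,800,400,2000)
g=(o.min(axis=2)>165).astype(np.uint8)
n,_,st,ce=cv2.connectedComponentsWithStats(g)
for i in range(1,n):
    if st[i,4]>1500: print("tea",st[i],0.3+ce[i][0]/2000,-0.14-ce[i][1]/2000)
# dark stop
o=ortho(d,0.07,0.30,-0.14,1000,400,2000);g=(o.max(axis=2)<75).astype(np.uint8)
n,_,st,ce=cv2.connectedComponentsWithStats(g)
for i in range(1,n):
    if st[i,4]>200: print("dark",st[i],0.3+ce[i][0]/2000,-0.14-ce[i][1]/2000)
m=np.array(trace(d,"rail")[0]["pixels"]).astype(np.uint8)
v,u=np.nonzero(m);print("rail",u.min(),u.max(),v.min(),v.max())
print("foot corners side",toplane(d,[(190+83/3,170+343/3),(190+375/3,170+160/3)],0.006))
```

```text
handle ends [[0.5813409  0.13729343]
 [0.58117139 0.25392954]]
unit top side edges [[0.9161887  0.09064042]
 [0.64748543 0.03098975]]
front top edge [[0.62909445 0.02991301]
 [0.62929447 0.37818693]]
handle mask 1604 277 366 233 374
tea [ 203    7   53   50 1805] 0.4145036011080332 -0.15613324099722992
tea [ 218  185   58   58 2326] 0.42319883920894236 -0.24639531384350816
tea [ 418  208   56   56 2133] 0.5228448195030473 -0.257615096108767
dark [  190   172   277   131 17728] 0.4697797269855596 -0.26313848149819496
dark [ 698  252   35   50 1170] 0.6568722222222222 -0.28006068376068377
rail 203 314 204 284
foot corners side [[ 0.32063673 -0.27631728]
 [ 0.67654759 -0.31405165]]
```

Call:
arm_command([
  {"x": 45, "y": 13},
  {"x": 90, "y": 26},
  {"x": 135, "y": 39},
  {"x": 175, "y": 50, "z": 15},
  {"x": 198, "y": 55, "z": 50},
  {"x": 198, "y": 55, "z": 90},
  {"x": 198, "y": 55, "z": 90},
  {"x": 198, "y": 55, "z": 90},
], hand=26, squeeze=25)

```text
invalid input
```

Run:
```python
from h import *
s=observe();print(s['time'],s['tool_pos'],s['tool_rot'],s['opening'],finger_overhang if 'finger_overhang' in globals() else None)
p=read_camera("wrist");cv2.imwrite("pics/w1.png",p["pixels"])
for q in ["sideboard_drawer0_handle","tray_mid"]:
    print(q,[(np.round(d['point'],4),d['confidence']) for d in mark_of(p,q)][:3])
```

```text
1.55 [5.25004053e-01 2.56228330e-05 2.92241814e-01] [3.14149391e+00 3.52137596e-05 1.57083305e+00] 0.0914597442085446 0.0655
sideboard_drawer0_handle []
tray_mid []
```

View pics/w1.png

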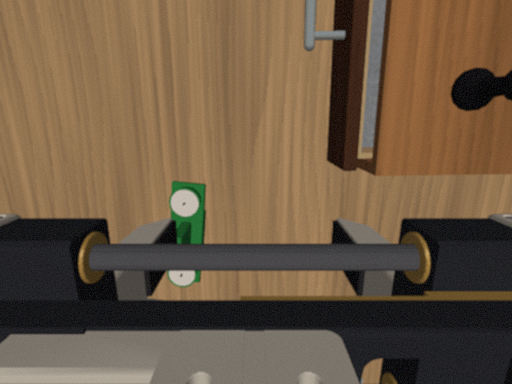

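The wrist picture shows the arm still at its start pose, with the handle end at (325,36) and the green look-alike at (187,235). The call was refused, so I'll send full rows.

Call:
arm_command([
  {"x": 45, "y": 13, "z": 0, "rx": 0, "ry": 0, "rz": 0},
  {"x": 90, "y": 26, "z": 0, "rx": 0, "ry": 0, "rz": 0},
  {"x": 135, "y": 39, "z": 0, "rx": 0, "ry": 0, "rz": 0},
  {"x": 175, "y": 50, "z": 15, "rx": 0, "ry": 0, "rz": 0},
  {"x": 198, "y": 55, "z": 50, "rx": 0, "ry": 0, "rz": 0},
  {"x": 198, "y": 55, "z": 90, "rx": 0, "ry": 0, "rz": 0},
  {"x": 198, "y": 55, "z": 90, "rx": 0, "ry": 0, "rz": 0},
  {"x": 198, "y": 55, "z": 90, "rx": 0, "ry": 0, "rz": 0},
], hand=26, squeeze=25)

```text
time: 2.5
tool_pos: [0.5801, 0.1978, 0.2025]
tool_rot: [-3.141, 0.0, 1.571]
contact_force: [-0.1, 0.3, 0.5]
opening: 0.0321
grip_force: 0.0
```

Run:
```python
from h import *
s=observe();print(s['time'],s['tool_pos'],s['tool_rot'],s['opening'])
p=read_camera("wrist");cv2.imwrite("pics/w2.png",p["pixels"])
for q in ["sideboard_drawer0_handle","tray_mid"]:
    print(q,[(np.round(d['point'],4),d['confidence']) for d in mark_of(p,q)][:3])
```

```text
2.5 [0.58007834 0.19779629 0.20254332] [-3.14063753e+00  3.67731828e-04  1.57060634e+00] 0.032096477890565515
sideboard_drawer0_handle [(array([0.5836, 0.2018, 0.0638]), 0.57)]
tray_mid []
```

View pics/w2.png

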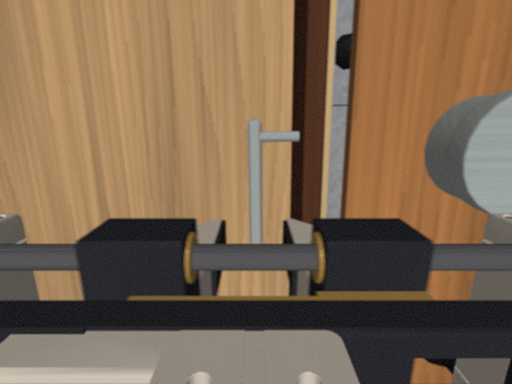

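The handle bar is at column 255, centred between the fingers. I descend, close and check.

Call:
arm_command([
  {"x": 0, "y": 0, "z": 30, "rx": 0, "ry": 0, "rz": 0},
  {"x": 0, "y": 0, "z": 55, "rx": 0, "ry": 0, "rz": 0},
  {"x": 0, "y": 0, "z": 75, "rx": 0, "ry": 0, "rz": 0},
  {"x": 0, "y": 0, "z": 91, "rx": 0, "ry": 0, "rz": 0},
  {"x": 0, "y": 0, "z": 91, "rx": 0, "ry": 0, "rz": 0},
], hand=26)

```text
time: 3.15
tool_pos: [0.5799, 0.1974, 0.1109]
tool_rot: [-3.14, 0.0, 1.57]
contact_force: [-0.2, -0.2, -0.3]
opening: 0.0261
grip_force: 0.0
```

Call:
arm_command([
  {"x": 0, "y": 0, "z": 0, "rx": 0, "ry": 0, "rz": 0},
  {"x": 0, "y": 0, "z": 0, "rx": 0, "ry": 0, "rz": 0},
  {"x": 0, "y": 0, "z": 0, "rx": 0, "ry": 0, "rz": 0},
  {"x": 0, "y": 0, "z": 0, "rx": 0, "ry": 0, "rz": 0},
], hand=0, squeeze=20)

```text
time: 3.55
tool_pos: [0.5809, 0.198, 0.113]
tool_rot: [3.138, -0.0, 1.571]
contact_force: [-0.4, -0.7, 6.7]
opening: 0.01
grip_force: 20.0
```

Call:
arm_command([
  {"x": 0, "y": -5, "z": 0, "rx": 0, "ry": 0, "rz": 0},
  {"x": 0, "y": -18, "z": 0, "rx": 0, "ry": 0, "rz": 0},
  {"x": 0, "y": -36, "z": 0, "rx": 0, "ry": 0, "rz": 0},
  {"x": 0, "y": -54, "z": 0, "rx": 0, "ry": 0, "rz": 0},
  {"x": 0, "y": -72, "z": 0, "rx": 0, "ry": 0, "rz": 0},
  {"x": 0, "y": -90, "z": 0, "rx": 0, "ry": 0, "rz": 0},
  {"x": 0, "y": -108, "z": 0, "rx": 0, "ry": 0, "rz": 0},
  {"x": 0, "y": -126, "z": 0, "rx": 0, "ry": 0, "rz": 0},
  {"x": 0, "y": -140, "z": 0, "rx": 0, "ry": 0, "rz": 0},
  {"x": 0, "y": -150, "z": 0, "rx": 0, "ry": 0, "rz": 0},
  {"x": 0, "y": -155, "z": 0, "rx": 0, "ry": 0, "rz": 0},
  {"x": 0, "y": -155, "z": 0, "rx": 0, "ry": 0, "rz": 0},
  {"x": 0, "y": -155, "z": 0, "rx": 0, "ry": 0, "rz": 0},
])

```text
time: 4.85
tool_pos: [0.4255, 0.1962, 0.1129]
tool_rot: [3.14, 0.003, 1.572]
contact_force: [-0.7, -16.3, 15.9]
opening: 0.01
grip_force: 20.0
```

Run:
```python
from h import *
s=observe();print(s['time'],s['tool_pos'],s['contact_force'],s['opening'])
for n in ("scene","side"):
    p=read_camera(n);cv2.imwrite(f"pics/{n}2.png",p["pixels"])
    for q in ["sideboard_drawer0_handle","tray_mid","carrier_grip"]:
        print(n,q,[(np.round(d['point'],4),d['confidence']) for d in mark_of(p,q)][:4])
```

```text
4.85 [0.42547513 0.19615896 0.11290289] [ -0.69529284 -16.32520922  15.85493905] 0.009995122234250314
scene sideboard_drawer0_handle [(array([0.5554, 0.1523, 0.0175]), 0.24)]
scene tray_mid [(array([0.5532, 0.1532, 0.02  ]), 0.79)]
scene carrier_grip [(array([ 0.4326, -0.0854,  0.0516]), 0.74), (array([ 0.4734, -0.2522,  0.0902]), 0.72), (array([ 0.8044, -0.2314,  0.0485]), 0.69), (array([ 0.5525, -0.6103,  0.0786]), 0.66)]
side sideboard_drawer0_handle [(array([0.428 , 0.1956, 0.0623]), 0.84)]
side tray_mid [(array([0.5539, 0.155 , 0.0199]), 0.7)]
side carrier_grip [(array([ 0.427 , -0.0853,  0.054 ]), 0.93), (array([ 0.4723, -0.252 ,  0.0888]), 0.86), (array([ 0.8015, -0.2301,  0.0602]), 0.74), (array([ 0.5498, -0.6104,  0.0741]), 0.57)]
```

View pics/scene2.png

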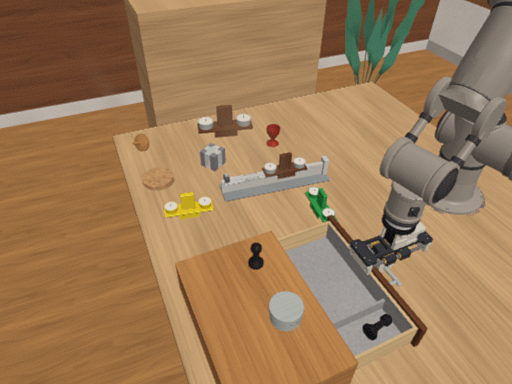

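The tray is well out: its grey floor is free around (325,275), and the black pieces at (378,327) sit beyond the partition. The carrier is on the rail at (285,168). I release and move above it.

Call:
arm_command([
  {"x": 0, "y": 0, "z": 0, "rx": 0, "ry": 0, "rz": 0},
  {"x": 0, "y": 0, "z": 0, "rx": 0, "ry": 0, "rz": 0},
  {"x": 0, "y": 0, "z": 0, "rx": 0, "ry": 0, "rz": 0},
  {"x": 0, "y": 0, "z": 0, "rx": 0, "ry": 0, "rz": 0},
  {"x": 0, "y": 0, "z": -25, "rx": 0, "ry": 0, "rz": 0},
  {"x": 0, "y": 0, "z": -65, "rx": 0, "ry": 0, "rz": 0},
  {"x": 0, "y": 0, "z": -107, "rx": 0, "ry": 0, "rz": 8},
  {"x": -40, "y": 4, "z": -107, "rx": 0, "ry": 0, "rz": 16},
  {"x": -80, "y": 8, "z": -107, "rx": 0, "ry": 0, "rz": 24},
  {"x": -120, "y": 12, "z": -107, "rx": 0, "ry": 0, "rz": 32},
  {"x": -160, "y": 16, "z": -107, "rx": 0, "ry": 0, "rz": 40},
  {"x": -200, "y": 20, "z": -107, "rx": 0, "ry": 0, "rz": 48},
  {"x": -240, "y": 24, "z": -107, "rx": 0, "ry": 0, "rz": 56},
  {"x": -280, "y": 28, "z": -107, "rx": 0, "ry": 0, "rz": 64},
  {"x": -320, "y": 32, "z": -107, "rx": 0, "ry": 0, "rz": 72},
  {"x": -360, "y": 38, "z": -107, "rx": 0, "ry": 0, "rz": 80},
  {"x": -400, "y": 44, "z": -107, "rx": 0, "ry": 0, "rz": 88},
  {"x": -435, "y": 47, "z": -107, "rx": 0, "ry": 0, "rz": 96.2},
  {"x": -448, "y": 47.5, "z": -107, "rx": 0, "ry": 0, "rz": 96.2},
  {"x": -448, "y": 47.5, "z": -107, "rx": 0, "ry": 0, "rz": 96.2},
], hand=26)

```text
time: 7.25
tool_pos: [0.4723, -0.251, 0.2177]
tool_rot: [-3.141, 0.001, -0.108]
contact_force: [-0.6, 0.4, 0.6]
opening: 0.0267
grip_force: 0.0
```

Call:
arm_command([
  {"x": 0, "y": 0, "z": 0, "rx": 0, "ry": 0, "rz": 0},
  {"x": 0, "y": 0, "z": 0, "rx": 0, "ry": 0, "rz": 0},
  {"x": 0, "y": 0, "z": 0, "rx": 0, "ry": 0, "rz": 0},
  {"x": 0, "y": 0, "z": 0, "rx": 0, "ry": 0, "rz": 0},
], hand=45)

```text
time: 7.65
tool_pos: [0.4727, -0.249, 0.2185]
tool_rot: [3.142, -0.0, -0.106]
contact_force: [0.2, 1.8, 0.7]
opening: 0.0448
grip_force: 0.0
```

Run:
```python
from h import *
s=observe();print(s['time'],s['tool_pos'],s['tool_rot'],s['opening'],s['qpos'])
p=read_camera("wrist");cv2.imwrite("pics/w3.png",p["pixels"])
for q in ["carrier_grip","rail_top"]:
    print(q,[(np.round(d['point'],4),d['confidence']) for d in mark_of(p,q)][:4])
p=read_camera("side")
for q in ["sideboard_drawer0_handle","tray_mid"]:
    print(q,[(np.round(d['point'],4),d['confidence']) for d in mark_of(p,q)][:2])
```

```text
7.65 [ 0.47268589 -0.24904402  0.21845427] [ 3.14157064e+00 -2.76839505e-04 -1.06496709e-01] 0.04476338161561753 [-6.28456759e-01  4.28986088e-01  1.60810748e+00  1.33176541e-04
  1.10424813e+00  1.04877639e+00]
carrier_grip [(array([ 0.4692, -0.2536,  0.0873]), 0.65)]
rail_top []
sideboard_drawer0_handle [(array([0.428 , 0.2004, 0.0618]), 0.86)]
tray_mid [(array([0.5567, 0.1528, 0.0229]), 0.59)]
```

View pics/w3.png

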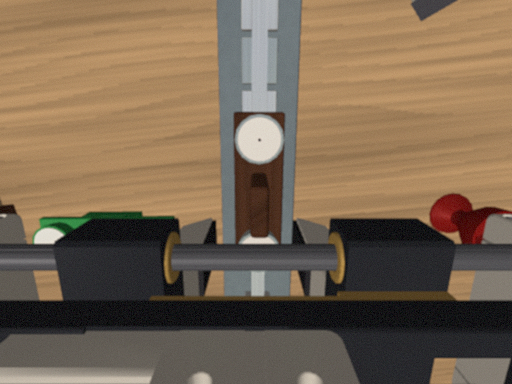

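The wrist picture shows the rail running vertically at column 259, parallel to the tool, about 3 px right of centre. So I shift +2.5 mm in tool y and go down.

Call:
arm_command([
  {"x": 0, "y": 2.5, "z": 20, "rx": 0, "ry": 0, "rz": 0},
  {"x": 0, "y": 2.5, "z": 45, "rx": 0, "ry": 0, "rz": 0},
  {"x": 0, "y": 2.5, "z": 65, "rx": 0, "ry": 0, "rz": 0},
  {"x": 0, "y": 2.5, "z": 78, "rx": 0, "ry": 0, "rz": 0},
  {"x": 0, "y": 2.5, "z": 82, "rx": 0, "ry": 0, "rz": 0},
  {"x": 0, "y": 2.5, "z": 82, "rx": 0, "ry": 0, "rz": 0},
])

```text
time: 8.55
tool_pos: [0.4721, -0.2524, 0.1359]
tool_rot: [-3.141, 0.001, -0.108]
contact_force: [-0.4, 0.3, -0.1]
opening: 0.0449
grip_force: 0.0
```

Call:
arm_command([
  {"x": 0, "y": 0, "z": 0, "rx": 0, "ry": 0, "rz": 0},
  {"x": 0, "y": 0, "z": 0, "rx": 0, "ry": 0, "rz": 0},
  {"x": 0, "y": 0, "z": 0, "rx": 0, "ry": 0, "rz": 0},
  {"x": 0, "y": 0, "z": 0, "rx": 0, "ry": 0, "rz": 0},
  {"x": 0, "y": 0, "z": 0, "rx": 0, "ry": 0, "rz": 0},
  {"x": 0, "y": 0, "z": 0, "rx": 0, "ry": 0, "rz": 0},
  {"x": 0, "y": 0, "z": 0, "rx": 0, "ry": 0, "rz": 0},
], hand=0, squeeze=12)

```text
time: 9.25
tool_pos: [0.4724, -0.2525, 0.1366]
tool_rot: [3.141, -0.001, -0.108]
contact_force: [-0.6, 0.9, 4.2]
opening: 0.0143
grip_force: 12.0
```

Call:
arm_command([
  {"x": 4, "y": 0, "z": 0, "rx": 0, "ry": 0, "rz": 0},
  {"x": 12, "y": 0, "z": 0, "rx": 0, "ry": 0, "rz": 0},
  {"x": 22, "y": 0, "z": 0, "rx": 0, "ry": 0, "rz": 0},
  {"x": 32, "y": 0, "z": 0, "rx": 0, "ry": 0, "rz": 0},
  {"x": 42, "y": 0, "z": 0, "rx": 0, "ry": 0, "rz": 0},
  {"x": 50, "y": 0, "z": 0, "rx": 0, "ry": 0, "rz": 0},
  {"x": 55, "y": 0, "z": 0, "rx": 0, "ry": 0, "rz": 0},
  {"x": 55, "y": 0, "z": 0, "rx": 0, "ry": 0, "rz": 0},
])

```text
time: 10.05
tool_pos: [0.5269, -0.2584, 0.1365]
tool_rot: [3.142, 0.001, -0.108]
contact_force: [-1.5, 0.8, 6.5]
opening: 0.0137
grip_force: 12.0
```

Run:
```python
from h import *
s=observe();print(s['time'],s['tool_pos'],s['tool_rot'],s['contact_force'],s['torque'],s['opening'])
d=read_camera("side")
cv2.imwrite("pics/side3.png",cv2.resize(d["pixels"][150:300,180:360],None,fx=4,fy=4,interpolation=cv2.INTER_CUBIC))
for n in ("side","scene"):
    p=d if n=="side" else read_camera(n)
    print([(np.round(q['point'],4),q['confidence']) for q in mark_of(p,"carrier")][:4])
```

```text
10.05 [ 0.52685535 -0.25840667  0.13652731] [ 3.14153366e+00  9.93249567e-04 -1.07798769e-01] [-1.53845487  0.84003555  6.53513771] [0.17981005 0.66657223 0.00069783] 0.013706959892076436
[(array([ 0.8056, -0.2334,  0.0016]), 0.95), (array([ 5.491e-01, -6.085e-01, -3.000e-04]), 0.91), (array([0.5557, 0.1513, 0.0234]), 0.67), (array([ 4.367e-01, -8.540e-02, -4.000e-04]), 0.64)]
[(array([ 0.4358, -0.0823,  0.0054]), 0.92), (array([ 0.8063, -0.2362, -0.0009]), 0.88), (array([ 0.5303, -0.2596,  0.0381]), 0.86), (array([ 0.5468, -0.6068, -0.001 ]), 0.77)]
```

View pics/side3.png

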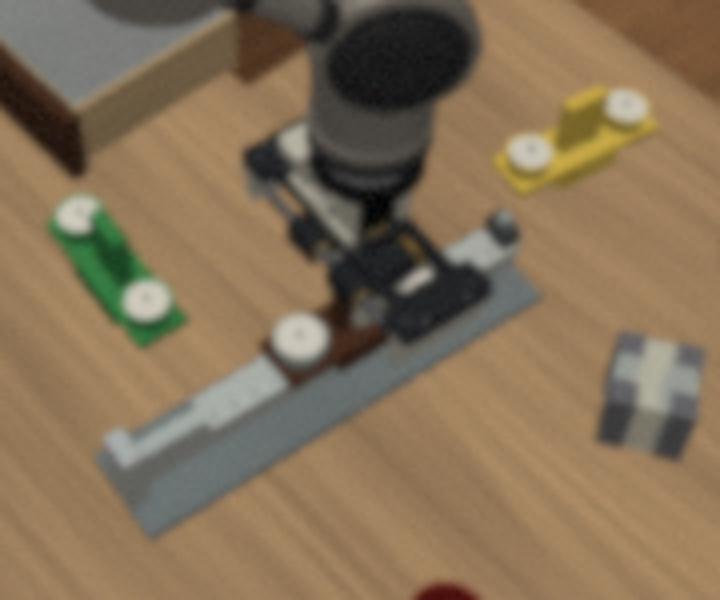

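The carrier slides freely towards the dark stop at (503,228) in the crop, with its grip held. I continue until contact.

Call:
arm_command([
  {"x": 4, "y": 0, "z": 0, "rx": 0, "ry": 0, "rz": 0},
  {"x": 12, "y": 0, "z": 0, "rx": 0, "ry": 0, "rz": 0},
  {"x": 22, "y": 0, "z": 0, "rx": 0, "ry": 0, "rz": 0},
  {"x": 30, "y": 0, "z": 0, "rx": 0, "ry": 0, "rz": 0},
  {"x": 35, "y": 0, "z": 0, "rx": 0, "ry": 0, "rz": 0},
  {"x": 35, "y": 0, "z": 0, "rx": 0, "ry": 0, "rz": 0},
])

```text
time: 10.85
tool_pos: [0.5617, -0.2623, 0.1365]
tool_rot: [3.141, 0.001, -0.108]
contact_force: [-2.0, 0.6, 5.1]
opening: 0.0139
grip_force: 12.0
```

Call:
arm_command([
  {"x": 2, "y": 0, "z": 0, "rx": 0, "ry": 0, "rz": 0},
  {"x": 4, "y": 0, "z": 0, "rx": 0, "ry": 0, "rz": 0},
  {"x": 6, "y": 0, "z": 0, "rx": 0, "ry": 0, "rz": 0},
  {"x": 8, "y": 0, "z": 0, "rx": 0, "ry": 0, "rz": 0},
  {"x": 8, "y": 0, "z": 0, "rx": 0, "ry": 0, "rz": 0},
])

```text
time: 11.35
tool_pos: [0.5691, -0.2631, 0.1365]
tool_rot: [-3.142, 0.002, -0.108]
contact_force: [-5.4, 1.3, 6.3]
opening: 0.0142
grip_force: 12.0
```

Call:
arm_command([
  {"x": 1, "y": 0, "z": 0, "rx": 0, "ry": 0, "rz": 0},
  {"x": 2, "y": 0, "z": 0, "rx": 0, "ry": 0, "rz": 0},
  {"x": 3, "y": 0, "z": 0, "rx": 0, "ry": 0, "rz": 0},
  {"x": 3, "y": 0, "z": 0, "rx": 0, "ry": 0, "rz": 0},
])

```text
time: 11.75
tool_pos: [0.5719, -0.2634, 0.1365]
tool_rot: [-3.142, 0.002, -0.108]
contact_force: [-4.4, 1.0, 6.4]
opening: 0.0143
grip_force: 12.0
```

Call:
arm_command([
  {"x": 1, "y": 0, "z": 0, "rx": 0, "ry": 0, "rz": 0},
  {"x": 2, "y": 0, "z": 0, "rx": 0, "ry": 0, "rz": 0},
  {"x": 3, "y": 0, "z": 0, "rx": 0, "ry": 0, "rz": 0},
  {"x": 3, "y": 0, "z": 0, "rx": 0, "ry": 0, "rz": 0},
])

```text
time: 12.15
tool_pos: [0.5749, -0.2637, 0.1365]
tool_rot: [-3.142, 0.002, -0.108]
contact_force: [-5.1, 0.7, 6.3]
opening: 0.0139
grip_force: 12.0
```

Call:
arm_command([
  {"x": 1, "y": 0, "z": 0, "rx": 0, "ry": 0, "rz": 0},
  {"x": 2, "y": 0, "z": 0, "rx": 0, "ry": 0, "rz": 0},
  {"x": 3, "y": 0, "z": 0, "rx": 0, "ry": 0, "rz": 0},
  {"x": 3, "y": 0, "z": 0, "rx": 0, "ry": 0, "rz": 0},
])

```text
time: 12.55
tool_pos: [0.5779, -0.264, 0.1365]
tool_rot: [-3.141, 0.002, -0.108]
contact_force: [-4.7, 0.6, 6.6]
opening: 0.014
grip_force: 12.0
```

Run:
```python
from h import *
s=observe();print(s['tool_pos'],s['contact_force'],s['torque'])
d=read_camera("side")
o=ortho(d,0.076,0.30,-0.14,800,400,2000)
g=(o.min(axis=2)>165).astype(np.uint8)
n,_,st,ce=cv2.connectedComponentsWithStats(g)
for i in range(1,n):
    if st[i,4]>800: print("tea",st[i],0.3+ce[i][0]/2000,-0.14-ce[i][1]/2000)
w=read_camera("wrist")
for p in (d,w,read_camera("scene")): print([(np.round(q['point'],4),q['confidence']) for q in mark_of(p,"carrier_grip") if abs(q['point'][1]+.26)<.03 and q['point'][0]<.7])
cv2.imwrite("pics/w4.png",np.hstack([w["pixels"][:250,130:400],cv2.resize(d["pixels"][170:285,200:360],None,fx=3,fy=3,interpolation=cv2.INTER_CUBIC)[:250]]))
```

```text
[ 0.57786255 -0.26403946  0.13650608] [-4.67160339  0.64933484  6.58615508] [0.15373469 0.88337342 0.0147317 ]
tea [ 201    4   59   57 2567] 0.4147843786521231 -0.15598889754577328
tea [ 427  204   62   64 3180] 0.5286212264150943 -0.25785738993710694
tea [ 166  213  165   51 4183] 0.41964714319866125 -0.25776368634950997
[(array([ 0.5761, -0.2647,  0.091 ]), 0.74)]
[(array([ 0.5784, -0.2641,  0.0883]), 0.76)]
[(array([ 0.5811, -0.2619,  0.0881]), 0.95)]
```

View pics/w4.png

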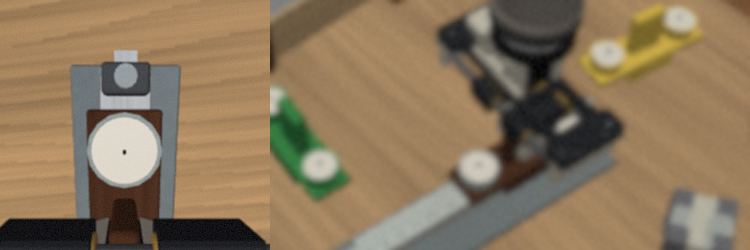

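The wrist part of the picture shows the carrier's end (row 110) still about 8 mm short of the dark stop (row 95), with no slip. I continue in small steps.

Call:
arm_command([
  {"x": 1, "y": 0, "z": 0, "rx": 0, "ry": 0, "rz": 0},
  {"x": 2, "y": 0, "z": 0, "rx": 0, "ry": 0, "rz": 0},
  {"x": 3, "y": 0, "z": 0, "rx": 0, "ry": 0, "rz": 0},
  {"x": 4, "y": 0, "z": 0, "rx": 0, "ry": 0, "rz": 0},
  {"x": 4, "y": 0, "z": 0, "rx": 0, "ry": 0, "rz": 0},
])

```text
time: 13.35
tool_pos: [0.5819, -0.2645, 0.1365]
tool_rot: [-3.142, 0.002, -0.108]
contact_force: [-4.7, 0.2, 6.5]
opening: 0.014
grip_force: 12.0
```

Call:
arm_command([
  {"x": 1, "y": 0, "z": 0, "rx": 0, "ry": 0, "rz": 0},
  {"x": 2, "y": 0, "z": 0, "rx": 0, "ry": 0, "rz": 0},
  {"x": 2, "y": 0, "z": 0, "rx": 0, "ry": 0, "rz": 0},
])

```text
time: 13.65
tool_pos: [0.5838, -0.2647, 0.1365]
tool_rot: [-3.142, 0.002, -0.108]
contact_force: [-5.9, 1.3, 6.7]
opening: 0.0139
grip_force: 12.0
```

Call:
arm_command([
  {"x": 1, "y": 0, "z": 0, "rx": 0, "ry": 0, "rz": 0},
  {"x": 2, "y": 0, "z": 0, "rx": 0, "ry": 0, "rz": 0},
  {"x": 2, "y": 0, "z": 0, "rx": 0, "ry": 0, "rz": 0},
])

```text
time: 13.95
tool_pos: [0.5853, -0.2649, 0.1365]
tool_rot: [-3.141, 0.003, -0.108]
contact_force: [-8.1, 1.2, 7.1]
opening: 0.014
grip_force: 12.0
```

Call:
arm_command([
  {"x": 1, "y": 0, "z": 0, "rx": 0, "ry": 0, "rz": 0},
  {"x": 1.5, "y": 0, "z": 0, "rx": 0, "ry": 0, "rz": 0},
  {"x": 1.5, "y": 0, "z": 0, "rx": 0, "ry": 0, "rz": 0},
])

```text
time: 14.25
tool_pos: [0.5857, -0.2649, 0.1364]
tool_rot: [-3.141, 0.006, -0.108]
contact_force: [-11.7, 1.0, 10.3]
opening: 0.0137
grip_force: 12.0
```

The carrier is against the stop. I ease back about 2 mm of command to unload it, firm up the grip, then pull up.

Call:
arm_command([
  {"x": -1.5, "y": 0, "z": 0, "rx": 0, "ry": 0, "rz": 0},
  {"x": -1.5, "y": 0, "z": 0, "rx": 0, "ry": 0, "rz": 0},
  {"x": -1.5, "y": 0, "z": 0, "rx": 0, "ry": 0, "rz": 0},
], hand=0, squeeze=45)

```text
time: 14.55
tool_pos: [0.5855, -0.2649, 0.1364]
tool_rot: [-3.141, 0.003, -0.108]
contact_force: [-4.9, -0.3, 7.0]
opening: 0.0134
grip_force: 45.0
```

Call:
arm_command([
  {"x": 0, "y": 0, "z": -1, "rx": 0, "ry": 0, "rz": 0},
  {"x": 0, "y": 0, "z": -2, "rx": 0, "ry": 0, "rz": 0},
  {"x": 0, "y": 0, "z": -3, "rx": 0, "ry": 0, "rz": 0},
  {"x": 0, "y": 0, "z": -4, "rx": 0, "ry": 0, "rz": 0},
  {"x": 0, "y": 0, "z": -5, "rx": 0, "ry": 0, "rz": 0},
  {"x": 0, "y": 0, "z": -5, "rx": 0, "ry": 0, "rz": 0},
])

```text
time: 15.15
tool_pos: [0.5856, -0.2643, 0.1403]
tool_rot: [-3.14, 0.003, -0.108]
contact_force: [-6.1, 1.2, -4.6]
opening: 0.0139
grip_force: 45.0
```

Call:
arm_command([
  {"x": 0, "y": 0, "z": -1, "rx": 0, "ry": 0, "rz": 0},
  {"x": 0, "y": 0, "z": -2, "rx": 0, "ry": 0, "rz": 0},
  {"x": 0, "y": 0, "z": -3, "rx": 0, "ry": 0, "rz": 0},
  {"x": 0, "y": 0, "z": -3, "rx": 0, "ry": 0, "rz": 0},
])

```text
time: 15.55
tool_pos: [0.5856, -0.2646, 0.1427]
tool_rot: [-3.14, 0.004, -0.108]
contact_force: [-4.9, -0.4, -16.5]
opening: 0.0138
grip_force: 45.0
```

Call:
arm_command([
  {"x": 0, "y": 0, "z": -1, "rx": 0, "ry": 0, "rz": 0},
  {"x": 0, "y": 0, "z": -2, "rx": 0, "ry": 0, "rz": 0},
  {"x": 0, "y": 0, "z": -2, "rx": 0, "ry": 0, "rz": 0},
])

```text
time: 15.85
tool_pos: [0.5855, -0.2646, 0.1448]
tool_rot: [-3.14, 0.004, -0.108]
contact_force: [-5.9, -0.8, -16.9]
opening: 0.0137
grip_force: 45.0
```

The pull holds at about 17 N while the carrier rises, so the catch is yielding. I continue.

Call:
arm_command([
  {"x": 0, "y": 0, "z": -1, "rx": 0, "ry": 0, "rz": 0},
  {"x": 0, "y": 0, "z": -2, "rx": 0, "ry": 0, "rz": 0},
  {"x": 0, "y": 0, "z": -3, "rx": 0, "ry": 0, "rz": 0},
  {"x": 0, "y": 0, "z": -4, "rx": 0, "ry": 0, "rz": 0},
  {"x": 0, "y": 0, "z": -5, "rx": 0, "ry": 0, "rz": 0},
  {"x": 0, "y": 0, "z": -6, "rx": 0, "ry": 0, "rz": 0},
  {"x": 0, "y": 0, "z": -6, "rx": 0, "ry": 0, "rz": 0},
])

```text
time: 16.55
tool_pos: [0.5856, -0.2645, 0.1512]
tool_rot: [-3.14, 0.003, -0.108]
contact_force: [-6.8, -1.4, -18.4]
opening: 0.0139
grip_force: 45.0
```

Run:
```python
from h import *
s=observe();print(s['tool_pos'],s['contact_force'],s['torque'])
for n in ("wrist","side","scene"):
    p=read_camera(n)
    for k in("carrier_grip","carrier"): print(n,k,[(np.round(q['point'],4),q['confidence']) for q in mark_of(p,k) if abs(q['point'][1]+.26)<.03 and q['point'][0]<.7])
```

```text
[ 0.58559148 -0.26453545  0.15121889] [ -6.8244225   -1.41627935 -18.43438596] [-0.08040897  1.53393276 -0.03186327]
wrist carrier_grip [(array([ 0.5859, -0.2655,  0.1032]), 0.69)]
wrist carrier [(array([ 0.5859, -0.2651,  0.0463]), 0.77)]
side carrier_grip [(array([ 0.5863, -0.2667,  0.1034]), 0.8)]
side carrier [(array([ 0.5838, -0.2643,  0.0444]), 0.89)]
scene carrier_grip [(array([ 0.5855, -0.2619,  0.1042]), 0.83)]
scene carrier [(array([ 0.586 , -0.265 ,  0.0498]), 0.98)]
```

Call:
arm_command([
  {"x": 0, "y": 0, "z": -1.5, "rx": 0, "ry": 0, "rz": 0},
  {"x": 0, "y": 0, "z": -3, "rx": 0, "ry": 0, "rz": 0},
  {"x": 0, "y": 0, "z": -4.5, "rx": 0, "ry": 0, "rz": 0},
  {"x": 0, "y": 0, "z": -6, "rx": 0, "ry": 0, "rz": 0},
  {"x": 0, "y": 0, "z": -8, "rx": 0, "ry": 0, "rz": 0},
  {"x": 0, "y": 0, "z": -8, "rx": 0, "ry": 0, "rz": 0},
])

```text
time: 17.6
tool_pos: [0.5886, -0.2654, 0.1627]
tool_rot: [3.14, -0.007, -0.108]
contact_force: [0.6, -0.5, -2.1]
opening: 0.0141
grip_force: 45.0
```

Call:
arm_command([
  {"x": 0, "y": 0, "z": -6, "rx": 0, "ry": 0, "rz": 0},
  {"x": 0, "y": 0, "z": -16, "rx": 0, "ry": 0, "rz": 0},
  {"x": 0, "y": 0, "z": -32, "rx": 0, "ry": 0, "rz": 0},
  {"x": 0, "y": 0, "z": -55, "rx": 0, "ry": 0, "rz": 0},
  {"x": 0, "y": 0, "z": -80, "rx": 0, "ry": 0, "rz": 0},
  {"x": 0, "y": 0, "z": -90, "rx": 0, "ry": 0, "rz": 0},
  {"x": 0, "y": 0, "z": -90, "rx": 0, "ry": 0, "rz": 0},
])

```text
time: 18.3
tool_pos: [0.5874, -0.2652, 0.2527]
tool_rot: [3.14, -0.005, -0.108]
contact_force: [-0.5, 0.3, -2.4]
opening: 0.0138
grip_force: 45.0
```

Run:
```python
from h import *
s=observe();print(s['time'],s['tool_pos'],s['tool_rot'],s['contact_force'],s['torque'],s['qpos'])
for n in ("wrist","side","scene"):
    p=read_camera(n)
    for k in("carrier_grip","carrier","tray_mid"): print(n,k,[(np.round(q['point'],4),q['confidence']) for q in mark_of(p,k) if q['point'][2]>.08 or k=="tray_mid"])
```

```text
18.3 [ 0.58738247 -0.26522643  0.25274976] [ 3.13962073 -0.00474954 -0.10816289] [-0.52673556  0.28964857 -2.38371875] [0.06869267 0.09410232 0.06293597] [-5.43040763e-01  5.90778551e-01  1.22723055e+00  2.19544186e-04
  1.31844533e+00  1.13586887e+00]
wrist carrier_grip [(array([ 0.5859, -0.2658,  0.2027]), 0.84)]
wrist carrier [(array([ 0.5915, -0.2674,  0.1483]), 0.7)]
wrist tray_mid []
side carrier_grip [(array([ 0.5824, -0.2635,  0.2026]), 0.75)]
side carrier [(array([ 0.587 , -0.266 ,  0.1445]), 0.91)]
side tray_mid [(array([0.5544, 0.1513, 0.021 ]), 0.66)]
scene carrier_grip [(array([ 0.5885, -0.2625,  0.2032]), 0.74)]
scene carrier [(array([ 0.5928, -0.2662,  0.1487]), 0.84)]
scene tray_mid [(array([0.5536, 0.1547, 0.0165]), 0.79), (array([ 0.4036, -0.4704,  0.0023]), 0.57)]
```

The carrier is off the rail and hanging free. I carry it over the tray, turning it crosswise.

Call:
arm_command([
  {"x": -3, "y": -15, "z": 0, "rx": 0, "ry": 0, "rz": -4},
  {"x": -10, "y": -45, "z": 0, "rx": 0, "ry": 0, "rz": -11},
  {"x": -17, "y": -80, "z": 0, "rx": 0, "ry": 0, "rz": -18},
  {"x": -24, "y": -115, "z": 0, "rx": 0, "ry": 0, "rz": -26},
  {"x": -32, "y": -150, "z": 0, "rx": 0, "ry": 0, "rz": -34},
  {"x": -39, "y": -185, "z": 0, "rx": 0, "ry": 0, "rz": -42},
  {"x": -46, "y": -220, "z": 0, "rx": 0, "ry": 0, "rz": -50},
  {"x": -53, "y": -255, "z": 0, "rx": 0, "ry": 0, "rz": -58},
  {"x": -61, "y": -290, "z": 0, "rx": 0, "ry": 0, "rz": -66},
  {"x": -68, "y": -325, "z": 0, "rx": 0, "ry": 0, "rz": -74},
  {"x": -75, "y": -360, "z": 0, "rx": 0, "ry": 0, "rz": -82},
  {"x": -82, "y": -388, "z": 0, "rx": 0, "ry": 0, "rz": -89},
  {"x": -85, "y": -405, "z": 0, "rx": 0, "ry": 0, "rz": -94},
  {"x": -86.5, "y": -411.5, "z": 0, "rx": 0, "ry": 0, "rz": -96.2},
  {"x": -86.5, "y": -411.5, "z": 0, "rx": 0, "ry": 0, "rz": -96.2},
  {"x": -86.5, "y": -411.5, "z": 0, "rx": 0, "ry": 0, "rz": -96.2},
])

```text
time: 20.5
tool_pos: [0.5452, 0.1528, 0.2503]
tool_rot: [3.141, 0.0, 1.569]
contact_force: [0.3, -0.1, -2.4]
opening: 0.0139
grip_force: 45.0
```

Run:
```python
from h import *
s=observe();print(s['time'],s['tool_pos'],s['tool_rot'],s['contact_force'])
for n in ("wrist","side","scene"):
    p=read_camera(n)
    for k in("carrier_grip","carrier","tray_mid"): print(n,k,[(np.round(q['point'],4),q['confidence']) for q in mark_of(p,k) if q['point'][2]>.08 or k=="tray_mid"])
```

```text
20.5 [0.54517866 0.15277391 0.25025601] [3.14139725e+00 4.77849496e-04 1.56869167e+00] [ 0.30306083 -0.07553138 -2.36297346]
wrist carrier_grip [(array([0.5468, 0.1554, 0.2023]), 0.61)]
wrist carrier [(array([0.5456, 0.1528, 0.1495]), 0.65)]
wrist tray_mid [(array([0.7251, 0.0942, 0.0968]), 0.43)]
side carrier_grip [(array([0.5471, 0.1529, 0.2038]), 0.67)]
side carrier [(array([0.5428, 0.1532, 0.1452]), 0.84)]
side tray_mid [(array([0.5574, 0.1525, 0.0221]), 0.56)]
scene carrier_grip [(array([0.5478, 0.1581, 0.2037]), 0.63)]
scene carrier [(array([0.5477, 0.1507, 0.1485]), 0.97), (array([0.7287, 0.0924, 0.1034]), 0.59)]
scene tray_mid [(array([0.5553, 0.1528, 0.0201]), 0.67)]
```

Call:
arm_command([
  {"x": 0, "y": 0, "z": 10, "rx": 0, "ry": 0, "rz": 0},
  {"x": 0, "y": 0, "z": 30, "rx": 0, "ry": 0, "rz": 0},
  {"x": 0, "y": 0, "z": 50, "rx": 0, "ry": 0, "rz": 0},
  {"x": 0, "y": 0, "z": 70, "rx": 0, "ry": 0, "rz": 0},
  {"x": 0, "y": 0, "z": 88, "rx": 0, "ry": 0, "rz": 0},
  {"x": 0, "y": 0, "z": 102, "rx": 0, "ry": 0, "rz": 0},
  {"x": 0, "y": 0, "z": 112, "rx": 0, "ry": 0, "rz": 0},
  {"x": 0, "y": 0, "z": 118, "rx": 0, "ry": 0, "rz": 0},
  {"x": 0, "y": 0, "z": 120, "rx": 0, "ry": 0, "rz": 0},
  {"x": 0, "y": 0, "z": 120, "rx": 0, "ry": 0, "rz": 0},
])

```text
time: 22.1
tool_pos: [0.5452, 0.1536, 0.1303]
tool_rot: [3.141, -0.0, 1.571]
contact_force: [0.5, -0.6, -2.5]
opening: 0.0138
grip_force: 45.0
```

Call:
arm_command([
  {"x": 0, "y": 0, "z": 1, "rx": 0, "ry": 0, "rz": 0},
  {"x": 0, "y": 0, "z": 2, "rx": 0, "ry": 0, "rz": 0},
  {"x": 0, "y": 0, "z": 3, "rx": 0, "ry": 0, "rz": 0},
  {"x": 0, "y": 0, "z": 3, "rx": 0, "ry": 0, "rz": 0},
])

```text
time: 22.5
tool_pos: [0.545, 0.1536, 0.1273]
tool_rot: [3.141, -0.0, 1.571]
contact_force: [0.5, 0.3, -3.2]
opening: 0.0135
grip_force: 45.0
```

Call:
arm_command([
  {"x": 0, "y": 0, "z": 1, "rx": 0, "ry": 0, "rz": 0},
  {"x": 0, "y": 0, "z": 2, "rx": 0, "ry": 0, "rz": 0},
  {"x": 0, "y": 0, "z": 2, "rx": 0, "ry": 0, "rz": 0},
])

```text
time: 22.8
tool_pos: [0.545, 0.1535, 0.1251]
tool_rot: [-3.141, 0.0, 1.571]
contact_force: [-0.9, -0.9, -2.1]
opening: 0.014
grip_force: 45.0
```

Call:
arm_command([
  {"x": 0, "y": 0, "z": 1, "rx": 0, "ry": 0, "rz": 0},
  {"x": 0, "y": 0, "z": 1.5, "rx": 0, "ry": 0, "rz": 0},
  {"x": 0, "y": 0, "z": 1.5, "rx": 0, "ry": 0, "rz": 0},
])

```text
time: 23.1
tool_pos: [0.545, 0.1535, 0.1236]
tool_rot: [-3.142, 0.0, 1.571]
contact_force: [0.2, -0.3, -2.9]
opening: 0.0136
grip_force: 45.0
```

Call:
arm_command([
  {"x": 0, "y": 0, "z": 1, "rx": 0, "ry": 0, "rz": 0},
  {"x": 0, "y": 0, "z": 1.5, "rx": 0, "ry": 0, "rz": 0},
  {"x": 0, "y": 0, "z": 1.5, "rx": 0, "ry": 0, "rz": 0},
])

```text
time: 23.4
tool_pos: [0.5451, 0.1536, 0.1225]
tool_rot: [3.141, -0.0, 1.571]
contact_force: [-1.1, 0.8, 0.1]
opening: 0.0137
grip_force: 45.0
```

The weight is off, so the carrier is on the floor. I release, then retreat.

Call:
arm_command([
  {"x": 0, "y": 0, "z": 0.5, "rx": 0, "ry": 0, "rz": 0},
  {"x": 0, "y": 0, "z": 0.5, "rx": 0, "ry": 0, "rz": 0},
])

```text
time: 23.6
tool_pos: [0.5455, 0.1536, 0.1225]
tool_rot: [3.14, -0.0, 1.571]
contact_force: [-1.0, -0.2, 4.8]
opening: 0.0137
grip_force: 45.0
```

Call:
arm_command([
  {"x": 0, "y": 0, "z": 0, "rx": 0, "ry": 0, "rz": 0},
  {"x": 0, "y": 0, "z": 0, "rx": 0, "ry": 0, "rz": 0},
  {"x": 0, "y": 0, "z": 0, "rx": 0, "ry": 0, "rz": 0},
  {"x": 0, "y": 0, "z": 0, "rx": 0, "ry": 0, "rz": 0},
  {"x": 0, "y": 0, "z": -10, "rx": 0, "ry": 0, "rz": 0},
  {"x": 0, "y": 0, "z": -30, "rx": 0, "ry": 0, "rz": 0},
  {"x": 0, "y": 0, "z": -60, "rx": 0, "ry": 0, "rz": 0},
  {"x": 0, "y": 0, "z": -100, "rx": 0, "ry": 0, "rz": 0},
  {"x": 0, "y": 0, "z": -140, "rx": 0, "ry": 0, "rz": 0},
  {"x": 0, "y": 0, "z": -150, "rx": 0, "ry": 0, "rz": 0},
  {"x": 0, "y": 0, "z": -150, "rx": 0, "ry": 0, "rz": 0},
  {"x": 0, "y": 0, "z": -150, "rx": 0, "ry": 0, "rz": 0},
], hand=40)

```text
time: 24.8
tool_pos: [0.5445, 0.1535, 0.2708]
tool_rot: [-3.14, 0.0, 1.571]
contact_force: [-0.2, -0.6, 0.1]
opening: 0.04
grip_force: 0.0
```

Run:
```python
from h import *
s=observe();print(s['time'],s['tool_pos'],s['contact_force'],s['qvel'])
for n in ("wrist","side","scene"):
    p=read_camera(n)
    for k in("carrier_grip","carrier","tray_mid","sideboard_drawer0_handle"): print(n,k,[(np.round(q['point'],4),q['confidence']) for q in mark_of(p,k) if q['point'][1]>0])
```

```text
24.8 [0.54446016 0.15345004 0.2708099 ] [-0.19830215 -0.62480688  0.11278097] [ 0.00185703  0.02175042  0.01670261  0.00019119 -0.00316181  0.00045607]
wrist carrier_grip [(array([0.5423, 0.1561, 0.0743]), 0.82)]
wrist carrier [(array([0.5483, 0.1522, 0.0207]), 0.81)]
wrist tray_mid [(array([0.5566, 0.1553, 0.0233]), 0.82)]
wrist sideboard_drawer0_handle [(array([0.4319, 0.1984, 0.0635]), 0.96)]
side carrier_grip [(array([0.5479, 0.154 , 0.0754]), 0.96)]
side carrier [(array([0.5461, 0.1507, 0.0133]), 0.78)]
side tray_mid [(array([0.5549, 0.1554, 0.0215]), 0.72)]
side sideboard_drawer0_handle [(array([0.4292, 0.1954, 0.0612]), 0.8)]
scene carrier_grip [(array([0.5476, 0.1575, 0.0754]), 0.78)]
scene carrier [(array([0.5492, 0.1528, 0.0229]), 0.88)]
scene tray_mid [(array([0.5525, 0.1525, 0.0202]), 0.68), (array([0.5504, 0.153 , 0.0241]), 0.37), (array([0.7285, 0.0941, 0.1007]), 0.21)]
scene sideboard_drawer0_handle [(array([0.4263, 0.1964, 0.0655]), 0.86)]
```

The carrier stands upright in the tray: grip point at z 0.075, directly above its origin, with the tray still out. I hand in.

```bash
python3 -c "
from cell import *
print(hand_in())"
```

```text
the job is handed in; nothing more can be done
None
```

The job is handed in (no verdict came back): the tray is out about 155 mm or more, and the tealight carrier came off its rail at the end stop with about 18 N of pull and was set down upright in the tray's free part and released.

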